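# Index the stain carousel to the iodine

## Task

The violet step of the Gram stain is done and the iodine comes next. Press in the red indexing plunger on the carousel's handle and, keeping it pressed, turn the carousel by one hole, to whichever side brings its iodine bottle (black cap, red-brown band) round to the red pointer, then let the plunger spring fully up into that next hole so that the carousel is locked there. Only press and push: do not grip or lean hard on any part of the carousel, do not touch or lift the bottles, and leave the loose things on the bench where they are.

Things in the scene. Friction and masses are not known exactly. Their poses are not given: they have to be found in the camera images.
- carousel: fixed base of a round reagent carousel (never moves in a run): grey casting, steel index plate of 230 mm diameter, its top 23 mm above the bench, with ten round 12.5 mm holes every 36 degrees (0.628 rad) at 104 mm radius. Origin on the turning axis at bench height, z up; the red pointer (arrow head, 25 mm high) is on its -x side, 116 to 136 mm from the axis
- pick_place (a point): the place at the red pointer: centre of the floor of the bottle collar that stands at the pointer, 70 mm from the axis towards the pointer, 36 mm above the bench; fixed to the base. At the start the small violet bottle stands there
- turntable (a joint): angle (rad) of the white turntable (184 mm diameter, top at 36 mm), positive anticlockwise from above; 0 = the hole it starts locked in, +/-0.628 = the next holes. Nine bottle collars (37 mm inside, 11 mm high) every 36 degrees at 70 mm radius, the handle takes the tenth place. Turns easily (about 0.1 N m), stays where left; with the plunger up it cannot turn (0.012 rad play)
- plunger (a joint): how far the plunger is pressed down (m): 0 = up, its nose in a hole of the plate, table locked; at most 0.009. From 0.0055 on the nose is clear below the plate and the table turns. Spring 3 N at the top, 5.7 N at the bottom. Let go between holes it rests under the plate at about 0.005 and slides along; the tapered nose snaps up and centres the table within about 3 mm (0.03 rad) of a hole
- plunger_top (a point): centre of the flat top of the plunger's red mushroom button (30 mm diameter), on the turntable's handle 104 mm from the axis, two places anticlockwise (from above) from the pointer; 78 mm above the bench when up. Turns with the table and sinks as it is pressed. A closed fingertip pressing it drags the handle along by friction, else by a guard ear
- plunger_button: the same red button; origin at the centre of its underside, 12 mm below its top. An arched aluminium guard ear stands on each side of it along the direction of turning: inner faces 23 mm from the button's centre, 4 mm thick, 26 mm long, tops 82 mm above the bench; towards and away from the axis it is open. The handle ends 129 mm from the axis
- r_lugol: iodine bottle: clear round bottle of 33 mm diameter, 74 mm high, brown-red band on the label, black cap; loose in a collar one place to the left or to the right of the pointer. Origin: centre of its underside
- r_dropper_clear: white dropper bottle with a pointed white cap, 33 mm diameter, 82 mm high, loose in the collar one place on the other side of the pointer. Origin: centre of its underside
- r_stain_violet: small dark violet bottle, 25 mm diameter, 62 mm high, loose in the collar at the pointer at the start. Origin: centre of its underside
- r_vial_green: white-capped vial with a green label, 35 mm diameter, 80 mm high, loose in a collar at the back. Origin: centre of its underside
- r_immersion_oil: small clear bottle with a yellow band and a black cap, 27 mm diameter, 58 mm high (shorter than the iodine), loose in a collar at the back, far from the pointer. Origin: centre of its underside
- r_vial_amber: white-capped amber vial, 31 mm diameter, 68 mm high, loose in a collar at the back. Origin: centre of its underside
- marker: red and white felt pen lying on the bench, 135 mm long, 16 mm thick. Origin: centre of its underside
- syringe: clear 5 ml syringe lying on the bench, 100 mm long, 18 mm high. Origin: centre of its underside
- cup: specimen cup with an orange lid, 60 mm diameter, 70 mm high, on the bench. Origin: centre of its underside
- tube_a: stoppered sample tube with a purple cap, 79 mm long, 14 mm thick, lying in the steel tray on the left. Origin: middle of its underside
- tube_b: stoppered sample tube with a red cap, 79 mm long, 14 mm thick, lying in the steel tray on the left. Origin: middle of its underside
- tube_c: stoppered sample tube with a green cap, 79 mm long, 14 mm thick, lying in the steel tray on the left. Origin: middle of its underside

How it is judged:
By the outcome, as a careful person would: the job done as asked, in the order asked, and still so for the second after the job is handed in, with the robot touching nothing.
It also fails if it takes over 38 s, if anything falls off the work surface, if the arm or the gripper's body presses on something with over 40 N, if the wrist force passes 120 N, or if a joint passes its speed limit or range.

## Robot

A 6-joint arm with a two-finger parallel gripper is mounted at the origin on a cart in front of the work surface, level with it; the furniture and walls round the work are solid. World frame = base frame: x ahead of the robot, y to its left, z up, the work surface at z = 0. Lengths are in mm, angles in rad, forces in N, time in s.
With the tool pointing down it reaches from about 275 to 850 mm from the base axis. Payload 19 kg.
Tool frame: the origin (TCP) lies midway between the tips of the shut fingers; the grasp point (between the pads) lies 19 mm behind it (env.grip_depth is the distance from the TCP to the grasp point, in mm); y points along the fingers, z is the direction in which the jaws open and shut, and the axes are right-handed (so a half turn about y gives the same grasp; the last joint's range is limited). The gripper opens to 85 mm and grips with 20 to 120 N. Pads are 22 mm wide; open, the fingers measure 114 mm over their backs; the gripper's body (76 mm by 85 mm) begins 54 mm behind the grasp point. The pads swing forward as they close: fully open they stand 13 mm farther back than shut.
Start: joints at [-1.331, 0.15, 1.437, -0, 1.554, -0.134], TCP at [209.936, -535.27, 203.967] pointing down, gripper open.
Joint ranges: [-2.8, 2.8], [-0.68, 2.1], [0.12, 2.68], [-1.39, 4.53], [0.16, 2.79], [-2.81, 2.81]. Speed limits (rad/s): [1.89, 1.89, 2.22, 3.01, 3.01, 3.01].

## Interface

Orientations are given as a unit quaternion [x, y, z, w].
In Python, from station import env, camera, calibration, spot_in gives the robot as it stands. The module is installed in compiled form; this text tells all that it offers.
- The arm moves only by the shell command python3 -m jog 'ROWS' [OPENING]. ROWS is JSON, a list of rows, each a list of 6 numbers: the shift along the world's x, y, z scaled (see below), then the turn, a rotation vector about the world's x, y, z scaled (see below). A call has exactly 10 rows; each row is the pose to reach, as a shift and turn from the pose measured when the call began; what a row does not reach only later rows make up. The controller multiplies each number of a shift by 500 mm and each number of a turn by 90 degrees. A row lasts 1/8 s, in which the tool goes at most 62.5 mm and 10.7 degrees, less where a joint would pass 70% of its speed; a pose out of reach is approached as far as the arm can. A call with a number of a shift or a turn outside -1 to 1 is refused whole. A call with a gripper value outside its range is refused whole. OPENING is the gripper's target within -1 to 1 (shut at 1, half-way at 0, fully open at -1), set as the call begins (- or left out, the last holds). The fingers move at their own pace and stop on an object; the grip force is fixed at half the most. Time passes only in rows, so rows that repeat a pose let the fingers close, or fill a call up. It gives the time, the measured TCP pose, the force and the opening at its end, in the units of the state.
- env.get_state(): the state, without advancing time (a new reading comes with each control period).
- camera(name): name is "side" or "top"; returns (picture, depth): 384x512x3 uint8, blue, green, red; 384x512 float32, mm along the optical axis (not along the pixel's ray), 0 where there is no reading.
- calibration(name): a dict with "fx", "fy", "cx", "cy" (pixels), "cam_to_world" (4x4, takes a point from camera to world coordinates). Camera axes: x right, y up, looking along -z (the intrinsics and any distortion apply to the point x, -y, -z); pixel columns grow to the right and rows downward; lengths in mm; the calibration is good to about 2 mm. A picture is of the moment at which its call begins. calibration takes no time and is no camera call.
- env.hand_in(): hands the job in, once; it reports no verdict.
Trained networks look in the newest picture that a camera, given by its name, has taken for a name from the list of things; names that differ only in an ending like _2 or _b are one class to them, and where a whole thing is asked for, a point or a joint stands for the part that bears it (a point fixed in the world has none). Each returns a list of dicts, best first, with "conf" (0 to 1); they miss things now and then, are a little off and sometimes report something else, mostly with a low value. They report only what shows in the picture. A call takes as long as a camera call.
- spot_in(camera, query): "uv" ([column, row] in pixels, amid what is visible of it).
The state is a dict: "clock": time; "joints": joint angles; "joint_velocities": joint speeds; "effort": joint torques, N m; "ee_pos": TCP position; "orientation": TCP orientation; "ft_force": force on the tool from outside, world axes, zero at the start; "wrist_torque": the same for the moment, N m; "grip_width": opening from 0.0 (shut) to 1.0 (fully open).
Only numpy, scipy, OpenCV 4.12 (cv2) and the standard library are available. Lean on these libraries where they do the work, as an engineer would, in place of code of your own. Each camera call takes 0.05 s, during which the arm holds its last target.

## Working session

There is one attempt and no reset: what is moved stays moved. The work goes in short steps, Python scripts to look and compute and a shell command to move; the robot and the scene stay as the last step left them, time stands still between calls to the robot, and variables do not carry over. Pictures are saved under pics/ and viewed, and the job is handed in when it is done.

```bash
mkdir -p pics; cat > h.py <<'E'
import numpy as np,cv2
from station import env,camera,calibration,spot_in
def snap(n,f):
    im,d=camera(n); cv2.imwrite('pics/'+f+'.png',cv2.resize(im,(768,576))); np.savez('pics/'+f+'.npz',im=im,d=d); return im,d
def world(n,u,v,d):
    c=calibration(n); M=np.array(c['cam_to_world']); 
    p=np.array([(u-c['cx'])/c['fx']*d,-(v-c['cy'])/c['fy']*d,-d,1]); return (M@p)[:3]
def pix(n,P):
    c=calibration(n); M=np.linalg.inv(np.array(c['cam_to_world'])); p=M@np.append(P,1)
    return c['cx']+c['fx']*p[0]/-p[2], c['cy']+c['fy']*p[1]/p[2]
E
python3 - <<'E'
from h import *
print(env.get_state())
for n in('top','side'):
    im,d=snap(n,n+'0'); print(calibration(n))
    for q in('plunger_button','r_lugol','r_stain_violet','r_dropper_clear','carousel'):
        for r in spot_in(n,q)[:2]:
            u,v=r['uv'];dd=d[int(round(v)),int(round(u))];print(n,q,r,world(n,u,v,dd).round(1))
E
```

```text
{'clock': 0.0, 'joints': array([-1.33103098e+00,  1.50973668e-01,  1.43800618e+00, -1.98270325e-06,
        1.55382640e+00, -1.34018562e-01]), 'joint_velocities': array([ 4.75274064e-05, -1.46740311e-04, -3.91010464e-04,  1.11314914e-03,
       -1.79618733e-03, -7.84436727e-04]), 'effort': array([ 2.84343187e-03, -7.13032651e+01, -5.70865631e+01, -5.53654530e-06,
        8.63842957e-03,  2.03544045e-05]), 'ee_pos': array([ 209.85970098, -535.03423817,  203.39488725]), 'orientation': array([-0.13140796,  0.69522186, -0.69436499,  0.13136121]), 'ft_force': array([ 0.07218401, -0.46337268,  0.59619808]), 'wrist_torque': array([-0.02289892,  0.02940414, -0.02467184]), 'grip_width': 0.9977805254864373}
{'fx': 369.52536650989475, 'fy': 369.52536650989475, 'cx': 252.11576268747444, 'cy': 189.79392585083588, 'cam_to_world': array([[ 2.04943671e-02,  9.95575371e-01, -9.17042105e-02,
         4.18058395e+02],
       [-9.99365130e-01,  2.30729649e-02,  2.71472785e-02,
         1.23182629e+02],
       [ 2.91430499e-02,  9.10896240e-02,  9.95416176e-01,
         1.00401912e+03],
       [ 0.000000
[... 804 characters left out ...]
       [-2.35437618e-02,  8.46754640e-01,  5.31462389e-01,
         6.64735749e+02],
       [ 0.00000000e+00,  0.00000000e+00,  0.00000000e+00,
         1.00000000e+00]])}
side plunger_button {'uv': [277.3, 314.9], 'conf': 0.7} [488.1 444.3  15.2]
side plunger_button {'uv': [268.3, 196.8], 'conf': 0.41} [482.5 101.9  78.8]
side r_lugol {'uv': [270.9, 204.8], 'conf': 0.56} [480.3 169.7  98.2]
side r_stain_violet {'uv': [273.8, 220.3], 'conf': 0.76} [476.8 215.2  83.7]
side r_stain_violet {'uv': [252.9, 176.5], 'conf': 0.19} [ 517.3 -125.2   13.2]
side r_dropper_clear {'uv': [265.0, 229.3], 'conf': 0.58} [500.1 255.5  88.7]
side carousel {'uv': [248.7, 241.7], 'conf': 0.91} [538.9 237.6  40.9]
```

View pics/top0.png

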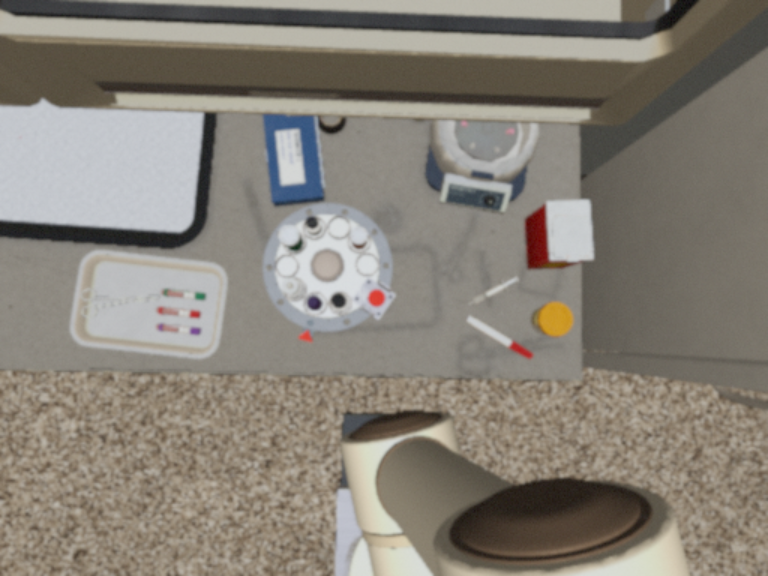

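View pics/side0.png

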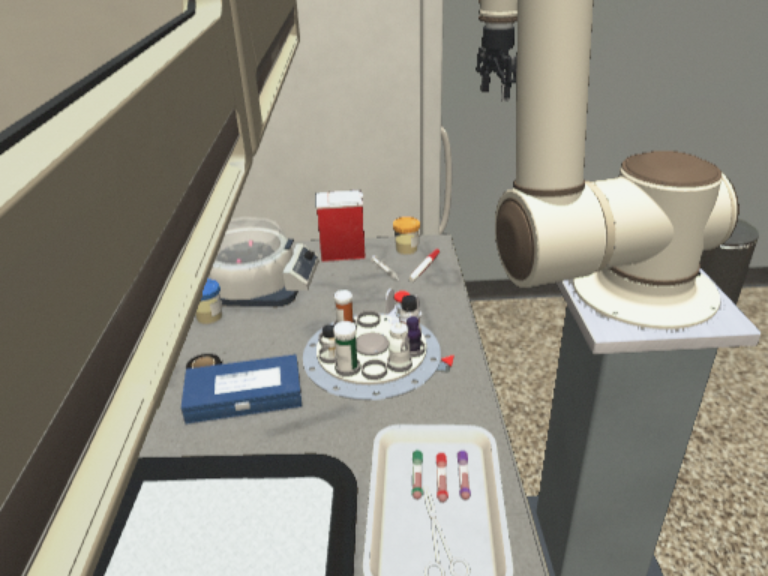

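```bash
python3 - <<'E'
import cv2
for n,(x,y,w,h) in {'top':(160,110,130,110),'side':(180,150,160,130)}.items():
    im=cv2.imread(f'pics/{n}0.png'); im=im[int(y*1.5):int((y+h)*1.5),int(x*1.5):int((x+w)*1.5)]
    s=min(800/im.shape[1],600/im.shape[0]);cv2.imwrite(f'pics/{n}0c.png',cv2.resize(im,None,fx=s*.99,fy=s*.99,interpolation=cv2.INTER_CUBIC))
E
```

```text
(no output)
```

View pics/top0c.png

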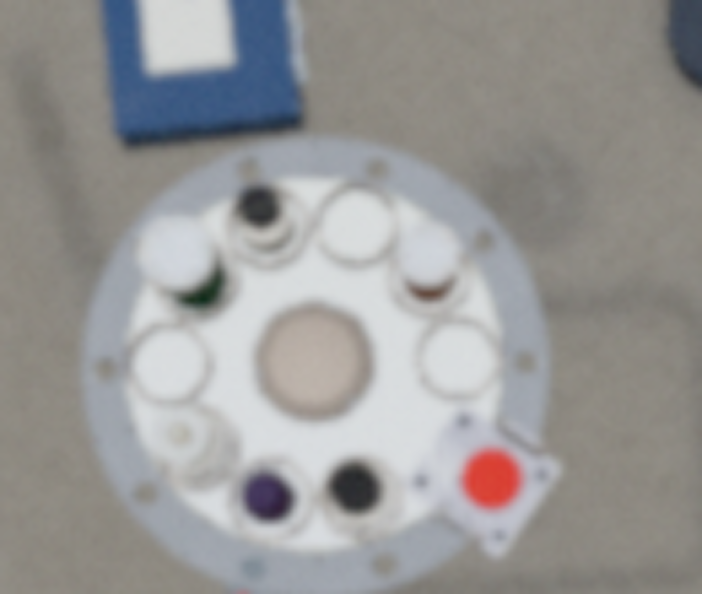

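View pics/side0c.png

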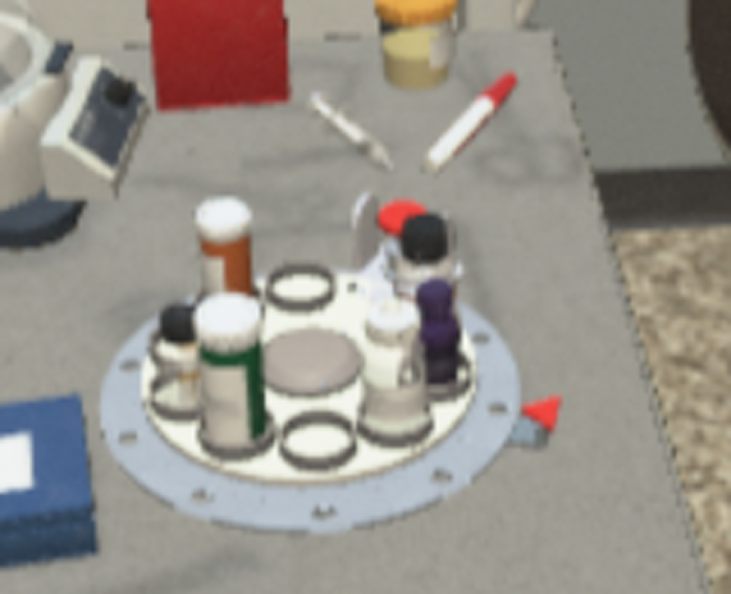

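```bash
cat > m.py <<'E'
from h import *
def cloud(n,f):
    z=np.load('pics/'+f+'.npz'); d=z['d'].astype(float); im=z['im']; v,u=np.mgrid[0:384,0:512]; c=calibration(n)
    P=np.stack([(u-c['cx'])/c['fx']*d,-(v-c['cy'])/c['fy']*d,-d,np.ones_like(d)],-1)@np.array(c['cam_to_world']).T
    P=P[...,:3]; P[d==0]=np.nan; return im,P
def red(im):
    h=cv2.cvtColor(im,cv2.COLOR_BGR2HSV); return ((h[...,0]<6)|(h[...,0]>174))&(h[...,1]>150)&(h[...,2]>120)
def plane(n,u,v,z):
    a=np.array(calibration(n)['cam_to_world'])[:3,3]; b=world(n,u,v,500.); t=(z-a[2])/(b[2]-a[2]); return a+t*(b-a)
E
python3 - <<'E'
from m import *
from scipy.optimize import least_squares
for n in('top','side'):
    im,P=cloud(n,n+'0')
    near=np.hypot(P[...,0]-536,P[...,1]-182)<150
    bench=(P[...,0]>350)&(P[...,0]<700)&(P[...,1]>-200)&(P[...,1]<350)&(abs(P[...,2])<8)
    print(n,'bench z',np.nanmedian(P[...,2][bench]))
    for nm,lo,hi,R in(('plate',19,28,115),('table',32.5,40,92)):
        m=near&(P[...,2]>lo)&(P[...,2]<hi); Q=P[m][:,:2]
        # outer edge: max radius per angle bin
        c=np.array([536,182.])
        for _ in range(5):
            a=np.arctan2(*(Q-c).T[::-1]); r=np.hypot(*(Q-c).T); E=[]
            for k in range(36):
                s=(np.floor((a+np.pi)/(2*np.pi)*36)==k)
                if s.sum()>3: i=np.where(s)[0]; E.append(Q[i[np.argsort(r[i])[-2]]])
            E=np.array(E); s=least_squares(lambda p:np.hypot(*(E-p[:2]).T)-p[2],[*c,R],loss='soft_l1',f_scale=1.5); c=s.x[:2]
        print(nm,m.sum(),s.x.round(1))
    m=red(im).astype(np.uint8); k,l,st,ce=cv2.connectedComponentsWithStats(m)
    for i in range(1,k):
        if st[i,4]>12:
            q=np.nanmedian(P[l==i],0); 
            if np.hypot(q[0]-536,q[1]-182)<190: print('red',ce[i],st[i,4],q.round(1),'z78',plane(n,*ce[i],78).round(1),'z25',plane(n,*ce[i],25).round(1))
# obstacle map
O=[]
for n in('top','side'):
    im,P=cloud(n,n+'0'); O.append(P.reshape(-1,3))
O=np.vstack(O)
for x in range(100,900,50):
    print(x,[ (lambda q:int(np.nanpercentile(q,98)) if q.size>3 else -999)(O[(abs(O[:,0]-x)<25)&(abs(O[:,1]-y)<25),2]) for y in range(-600,400,50)])
E
```

```text
top bench z -0.519062991995952
plate 1656 [541.  187.3 114.7]
table 2415 [539.9 186.3  90.9]
red [250.63235294 198.20588235] 68 [482.5 100.5  77.5] z78 [482.1 101.2  78. ] z25 [485.7 100.   25. ]
red [203.5        224.09090909] 22 [414.9 221.4  25.7] z78 [414.9 217.1  78. ] z25 [414.8 222.5  25. ]
side bench z 0.4992958846910369
plate 1344 [541.4 187.9 114.9]
table 1014 [542.2 187.3  92. ]
red [266.52272727 196.77272727] 44 [487.3 100.7  78.4] z78 [487.1 100.1  78. ] z25 [482.9  16.5  25. ]
red [298.68965517 239.62068966] 29 [415.8 220.1  25. ] z78 [426.3 286.3  78. ] z25 [416.5 219.6  25. ]
100 [-891, -889, -889, -890, -890, -891, -891, -890, -890, -794, -109, 14, 250, 240, 218, 2, -803, -891, -888, -888]
150 [-891, -888, -890, -892, -891, -890, -892, -892, -889, -823, -127, 9, 239, 245, 238, 183, -798, -891, -890, -891]
200 [292, 352, 464, 346, -889, -892, -889, -891, -891, -891, -890, -890, 493, 530, 384, 210, -892, -889, -889, -891]
250 [346, 458, 466, -891, -891, -891, -892, -888, -892, -893, -890, -890, 222, 533, 400, 220, -890, -890, -891, -890]
300 [98, -894, -895, -999, -894
[... 439 characters left out ...]
25]
550 [449, -999, -999, -999, -999, -999, 0, 135, 136, 129, 3, 2, 3, 22, 49, 102, 51, 116, 41, 22]
600 [453, -999, -999, -999, -999, -999, -999, 137, 136, 130, 3, 3, 3, 3, 104, 104, 95, 117, 25, 3]
650 [455, -999, -999, -999, -999, -999, 1, 132, 133, 667, 664, 599, 599, 599, 599, 600, 600, 600, 600, 600]
700 [357, -999, -999, -999, -999, -999, 1, 2, 2, 566, 125, 124, 81, 2, 2, 3, 37, 37, 36, 3]
750 [241, -999, -999, -999, -999, -999, 1, 2, 3, 525, 480, 480, 479, 480, 480, 480, 480, 479, 479, 479]
800 [147, -999, -999, -999, -999, -999, 1, 2, 2, 131, 136, 135, 123, 67, 3, 19, 36, 37, 36, 3]
850 [65, -999, -999, -999, -999, -999, -999, 0, -999, -999, -999, -999, 95, 71, 3, 19, 36, 36, 35, 3]
```

```bash
python3 - <<'E'
from h import *
from scipy.spatial.transform import Rotation as R
s=env.get_state(); M=R.from_quat(s['orientation']).as_matrix(); print(M.round(3))
print('jaw axis az',np.degrees(np.arctan2(M[1,2],M[0,2])),'want -123.1 or 56.9; end -159.1/20.9')
E
python3 -m jog '[[0.02,0.1,0,0,0,0],[0.03,0.2,0,0,0,0],[0.04,0.3,0,0,0,0],[0.05,0.4,0,0,0,0],[0.06,0.5,0,0,0,0],[0.07,0.6,0,0,0,0],[0.12,0.7,0,0,0,0],[0.18,0.8,0,0,0,0],[0.25,0.9,0,0,0,0],[0.32,1.0,0,0,0,0]]' 1
```

```text
[[-0.931 -0.     0.365]
 [-0.365  0.    -0.931]
 [-0.    -1.    -0.   ]]
jaw axis az -68.58201409883685 want -123.1 or 56.9; end -159.1/20.9
clock: 1.85
ee_pos: [362.8, -45.8, 204.5]
orientation: [0.131, -0.695, 0.695, -0.132]
ft_force: [0.8, -1.4, 0.2]
grip_width: -0.003
```

```bash
python3 -m jog '[[0.04,0.05,0,0,0,0.1],[0.08,0.1,0,0,0,0.21],[0.12,0.15,0,0,0,0.32],[0.16,0.2,0,0,0,0.43],[0.2,0.25,0,0,0,0.54],[0.243,0.29,0,0,0,0.65],[0.243,0.291,-0.02,0,0,0.76],[0.243,0.291,-0.04,0,0,0.87],[0.243,0.291,-0.06,0,0,0.97],[0.243,0.291,-0.08,0,0,1.0]]'; python3 - <<'E'
from h import *
from scipy.spatial.transform import Rotation as R
s=env.get_state(); M=R.from_quat(s['orientation']).as_matrix(); print(s['joints'].round(3),np.degrees(np.arctan2(M[1,2],M[0,2])),M[:,1].round(4),s['ee_pos'])
E
```

```text
clock: 3.1
ee_pos: [484.3, 99.8, 164.2]
orientation: [-0.584, 0.398, -0.397, 0.585]
ft_force: [0.4, 0.5, 0.6]
grip_width: 0.0
[ 4.600e-02 -2.000e-03  1.681e+00  1.000e-03  1.461e+00 -3.310e-01] 21.603750018779678 [ 7.0e-04  1.4e-03 -1.0e+00] [484.30506016  99.77715264 164.17660602]
```

```bash
python3 -m jog '[[0,0,-0.01,0,0,0.11],[0,0,-0.03,0,0,0.22],[0,0,-0.05,0,0,0.33],[0,0,-0.07,0,0,0.392],[0,0,-0.09,0,0,0.392],[0,0,-0.11,0,0,0.392],[0,0,-0.12,0,0,0.392],[0,0,-0.13,0,0,0.392],[0,0,-0.14,0,0,0.392],[0,0,-0.14,0,0,0.392]]'; python3 - <<'E'
from m import *
for n,(x,y,w,h) in {'top':(160,100,160,120),'side':(180,130,160,120)}.items():
    im,d=snap(n,n+'1'); cv2.imwrite(f'pics/{n}1c.png',cv2.resize(im[y:y+h,x:x+w],None,fx=4.9,fy=4.9,interpolation=cv2.INTER_CUBIC))
    print(n,[np.round(pix(n,np.array(p)),1) for p in ((484.3,99.8,94),(484.1,99.9,78))])
s=env.get_state(); print(s['ee_pos'],s['ft_force'],s['clock'])
E
```

```text
clock: 4.35
ee_pos: [484.2, 99.8, 93.9]
orientation: [-0.677, 0.202, -0.201, 0.678]
ft_force: [-0.4, 0.0, 0.1]
grip_width: 0.002
top [array([251.4, 196.9]), array([251.2, 197.4])]
side [array([267.5, 191.5]), array([267.7, 196.7])]
[484.38991043  99.76220499  94.32924452] [-0.21022356 -0.08284306  0.99591693] 4.45
```

View pics/side1c.png

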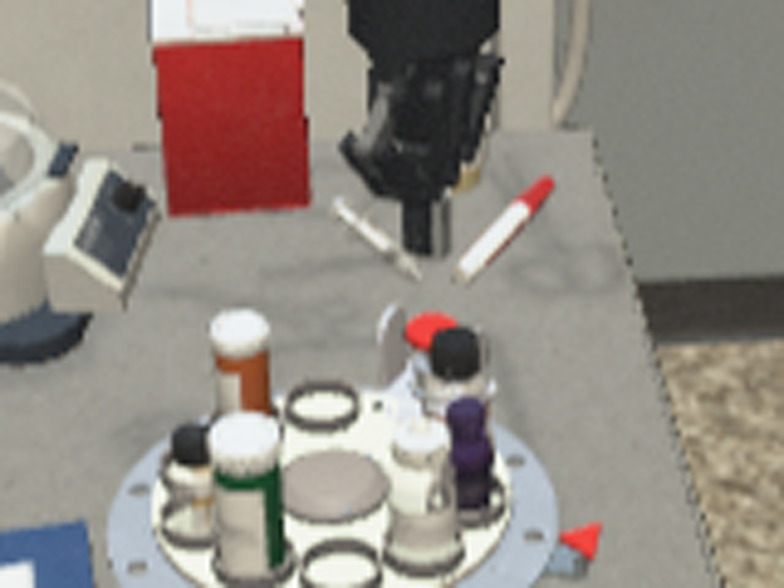

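View pics/top1c.png

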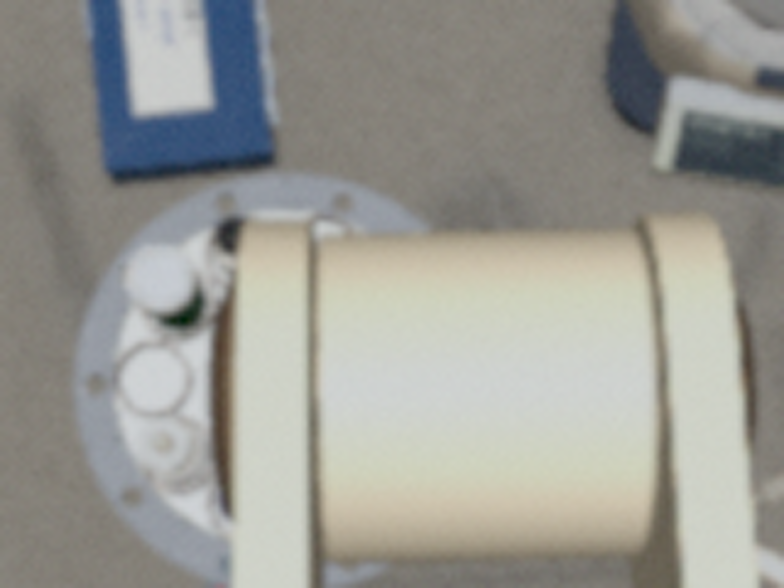

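```bash
python3 - <<'E'
from m import *
im,P=cloud('side','side1')
for v in range(150,200,3): print(v,[tuple(P[v,u].round(0).astype(int)) if np.isfinite(P[v,u,0]) else None for u in range(258,275,3)])
E
```

```text
150 [(np.int64(506), np.int64(134), np.int64(231)), (np.int64(500), np.int64(137), np.int64(232)), (np.int64(492), np.int64(128), np.int64(227)), (np.int64(485), np.int64(123), np.int64(224)), (np.int64(478), np.int64(124), np.int64(225)), (np.int64(469), np.int64(104), np.int64(214))]
153 [(np.int64(507), np.int64(138), np.int64(225)), (np.int64(500), np.int64(137), np.int64(224)), (np.int64(492), np.int64(133), np.int64(222)), (np.int64(485), np.int64(123), np.int64(217)), (np.int64(478), np.int64(124), np.int64(217)), (np.int64(469), np.int64(105), np.int64(207))]
156 [(np.int64(507), np.int64(143), np.int64(220)), (np.int64(500), np.int64(126), np.int64(211)), (np.int64(492), np.int64(127), np.int64(211)), (np.int64(485), np.int64(119), np.int64(206)), (np.int64(477), np.int64(117), np.int64(205)), (np.int64(469), np.int64(104), np.int64(198))]
159 [(np.int64(508), np.int64(153), np.int64(217)), (np.int64(499), np.int64(106), np.int64(192)), (np.int64(492), np.int64(123), np.int64(201)), (np.int64(485), np.int64(116), np.int64(197)), (np.int64(478), np.int64(118), np.int64(198)),
[... 3010 characters left out ...]
64(0)), (np.int64(478), np.int64(-52), np.int64(-1)), (np.int64(469), np.int64(-48), np.int64(1)), (np.int64(460), np.int64(-46), np.int64(1))]
195 [(np.int64(509), np.int64(91), np.int64(79)), (np.int64(501), np.int64(82), np.int64(73)), (np.int64(493), np.int64(91), np.int64(78)), (np.int64(485), np.int64(91), np.int64(78)), (np.int64(477), np.int64(89), np.int64(76)), (np.int64(461), np.int64(-32), np.int64(-1))]
198 [(np.int64(509), np.int64(95), np.int64(73)), (np.int64(501), np.int64(83), np.int64(64)), (np.int64(494), np.int64(104), np.int64(77)), (np.int64(486), np.int64(105), np.int64(77)), (np.int64(481), np.int64(157), np.int64(110)), (np.int64(474), np.int64(158), np.int64(110))]
```

```bash
python3 - <<'E'
from m import *
im,P=cloud('side','side0')
# start gripper tips
m=(abs(P[...,0]-210)<70)&(abs(P[...,1]+535)<80)
print('start min z', np.sort(P[...,2][m])[:12].round(0))
E
python3 -m jog '[[0,0,-0.01,0,0,0],[0,0,-0.02,0,0,0],[0,0,-0.028,0,0,0],[0,0,-0.028,0,0,0],[0,0,-0.028,0,0,0],[0,0,-0.028,0,0,0],[0,0,-0.028,0,0,0],[0,0,-0.028,0,0,0],[0,0,-0.028,0,0,0],[0,0,-0.028,0,0,0]]'; python3 - <<'E'
from m import *
n,(x,y,w,h)='side',(220,130,100,75)
im,d=snap(n,n+'2'); cv2.imwrite(f'pics/{n}2c.png',cv2.resize(im[y:y+h,x:x+w],None,fx=7.9,fy=7.9,interpolation=cv2.INTER_CUBIC))
im,P=cloud('side','side2')
for v in range(174,200,2): print(v,[P[v,u].round(0).tolist() for u in range(264,272,3)])
E
```

```text
start min z [244. 244. 244. 245. 245. 246. 246. 247. 247. 248. 248. 248.]
clock: 5.7
ee_pos: [484.4, 99.8, 80.3]
orientation: [-0.677, 0.202, -0.201, 0.678]
ft_force: [0.4, 0.8, 0.0]
grip_width: 0.003
174 [[494.0, 132.0, 164.0], [486.0, 118.0, 156.0], [478.0, 111.0, 152.0]]
176 [[494.0, 134.0, 160.0], [485.0, 111.0, 147.0], [477.0, 107.0, 144.0]]
178 [[493.0, 108.0, 139.0], [485.0, 110.0, 140.0], [478.0, 109.0, 139.0]]
180 [[493.0, 113.0, 136.0], [486.0, 113.0, 136.0], [478.0, 111.0, 134.0]]
182 [[493.0, 109.0, 128.0], [486.0, 111.0, 129.0], [478.0, 111.0, 129.0]]
184 [[493.0, 107.0, 121.0], [486.0, 113.0, 124.0], [478.0, 111.0, 123.0]]
186 [[493.0, 109.0, 116.0], [486.0, 113.0, 118.0], [478.0, 110.0, 116.0]]
188 [[485.0, -73.0, 0.0], [486.0, 109.0, 110.0], [467.0, -73.0, -0.0]]
190 [[486.0, -63.0, -1.0], [477.0, -58.0, 2.0], [468.0, -58.0, 2.0]]
192 [[487.0, -49.0, 1.0], [478.0, -46.0, 2.0], [469.0, -49.0, -0.0]]
194 [[488.0, -37.0, 1.0], [485.0, 86.0, 78.0], [nan, nan, nan]]
196 [[493.0, 96.0, 78.0], [486.0, 99.0, 80.0], [478.0, 96.0, 77.0]]
198 [[494.0, 107.0, 79.0], [486.0, 108.0, 79.0], [482.0, 158.0, 111.0]]
```

View pics/side2c.png

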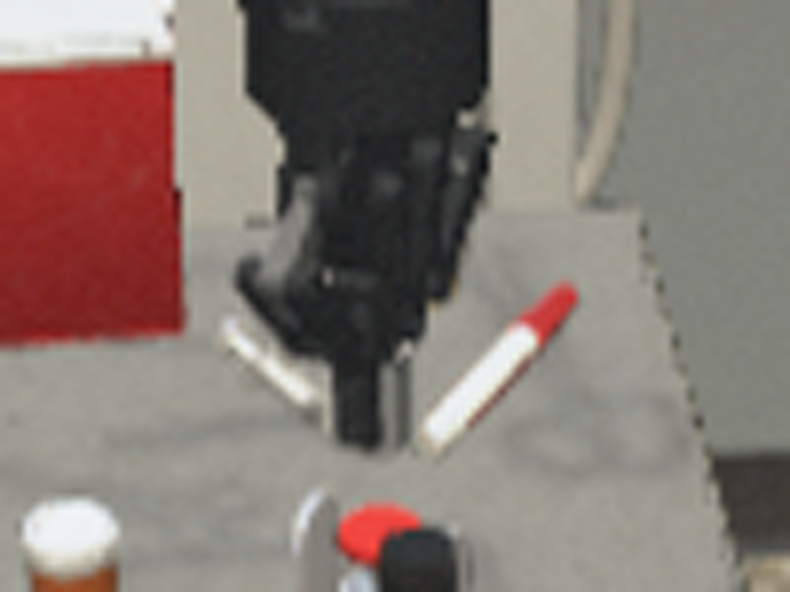

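```bash
python3 -m jog '[[0,0,-0.01,0,0,0],[0,0,-0.02,0,0,0],[0,0,-0.03,0,0,0],[0,0,-0.04,0,0,0],[0,0,-0.046,0,0,0],[0,0,-0.05,0,0,0],[0,0,-0.05,0,0,0],[0,0,-0.05,0,0,0],[0,0,-0.05,0,0,0],[0,0,-0.05,0,0,0]]'; python3 - <<'E'
from m import *
n,(x,y,w,h)='side',(220,130,100,75)
im,d=snap(n,n+'3'); cv2.imwrite(f'pics/{n}3c.png',cv2.resize(im[y:y+h,x:x+w],None,fx=7.9,fy=7.9,interpolation=cv2.INTER_CUBIC))
s=env.get_state(); print(s['ft_force'],s['ee_pos'])
E
```

```text
clock: 7.0
ee_pos: [484.4, 99.8, 55.4]
orientation: [-0.677, 0.202, -0.201, 0.678]
ft_force: [0.3, 0.3, 0.2]
grip_width: 0.0
[-0.86596225  0.088208   -0.119059  ] [484.44171044  99.77142299  55.39669345]
```

View pics/side3c.png

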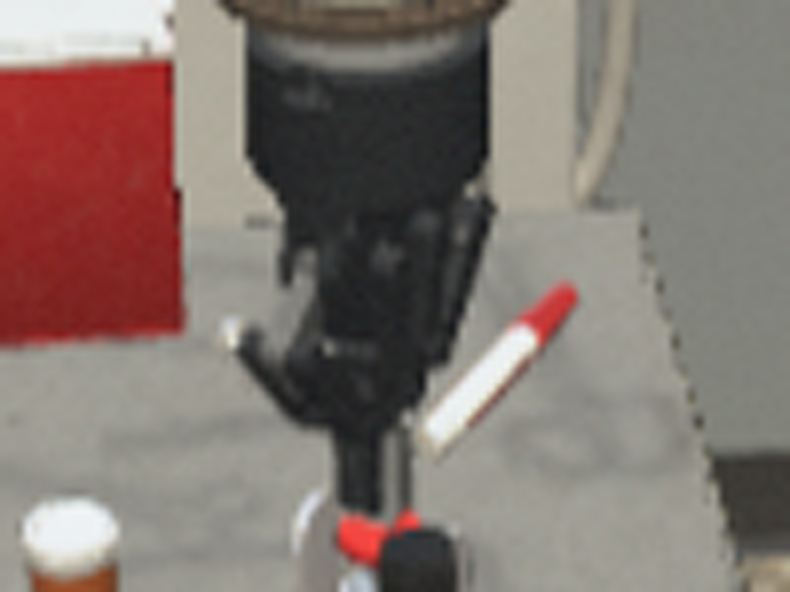

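```bash
python3 -m jog '[[0,0,-0.004,0,0,0],[0,0,-0.008,0,0,0],[0,0,-0.012,0,0,0],[0,0,-0.014,0,0,0],[0,0,-0.014,0,0,0],[0,0,-0.014,0,0,0],[0,0,-0.014,0,0,0],[0,0,-0.014,0,0,0],[0,0,-0.014,0,0,0],[0,0,-0.014,0,0,0]]'; python3 - <<'E'
from m import *
n='side'
f=[]
for i in range(4):
    im,d=snap(n,n+'4'); f.append(env.get_state()['ft_force'][2])
print(np.round(f,2),env.get_state()['ee_pos'])
m=red(im).astype(np.uint8); k,l,st,ce=cv2.connectedComponentsWithStats(m); im,P=cloud(n,n+'4')
for i in range(1,k):
    q=np.nanmedian(P[l==i],0)
    if np.hypot(q[0]-541,q[1]-187)<170 and st[i,4]>3: print(st[i],ce[i],q.round(1))
E
```

```text
clock: 8.3
ee_pos: [484.4, 99.8, 48.4]
orientation: [-0.677, 0.202, -0.201, 0.678]
ft_force: [-1.4, -0.6, 2.6]
grip_width: 0.001
[3.04 2.71 2.85 3.1 ] [484.42345958  99.76013947  48.38766342]
[263 197   5   5  16] [265.     199.3125] [491.7 108.7  76. ]
[295 237   7   7  29] [298.68965517 239.62068966] [415.6 220.3  25.7]
```

```bash
python3 -m jog '[[0,0,-0.003,0,0,0],[0,0,-0.006,0,0,0],[0,0,-0.009,0,0,0],[0,0,-0.012,0,0,0],[0,0,-0.013,0,0,0],[0,0,-0.013,0,0,0],[0,0,-0.013,0,0,0],[0,0,-0.013,0,0,0],[0,0,-0.013,0,0,0],[0,0,-0.013,0,0,0]]'; python3 - <<'E'
from m import *
n='side'
f=[]
for i in range(4):
    im,d=snap(n,n+'5'); f.append(env.get_state()['ft_force'])
print(np.round(f,2),env.get_state()['ee_pos'])
x,y,w,h=(220,150,100,75)
cv2.imwrite(f'pics/{n}5c.png',cv2.resize(im[y:y+h,x:x+w],None,fx=7.9,fy=7.9,interpolation=cv2.INTER_CUBIC))
m=red(im).astype(np.uint8); k,l,st,ce=cv2.connectedComponentsWithStats(m); im,P=cloud(n,n+'5')
for i in range(1,k):
    q=np.nanmedian(P[l==i],0)
    if np.hypot(q[0]-541,q[1]-187)<170 and st[i,4]>3: print(st[i],ce[i],q.round(1))
E
```

```text
clock: 9.75
ee_pos: [484.5, 99.8, 41.9]
orientation: [-0.677, 0.202, -0.201, 0.678]
ft_force: [-0.4, -1.4, 5.2]
grip_width: -0.004
[[ 0.4  -2.14  5.11]
 [ 0.44 -1.3   5.44]
 [ 0.06 -0.19  5.53]
 [-0.05 -1.68  5.89]] [484.4547922   99.76115538  41.89494063]
[263 199   5   5  18] [264.83333333 201.22222222] [492.  107.7  69.4]
[295 237   7   7  29] [298.68965517 239.62068966] [415.8 220.1  25.3]
```

View pics/side5c.png

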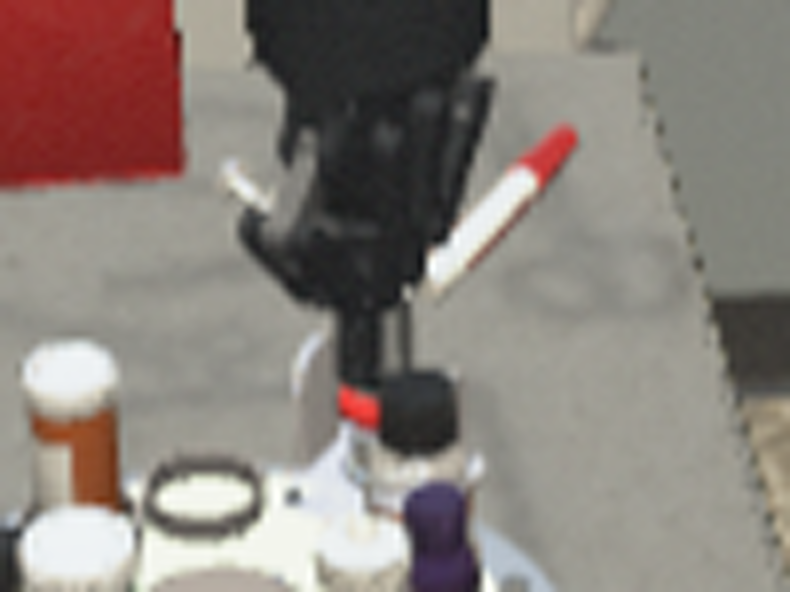

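```bash
python3 - <<'E'
from h import *
C=np.array([541,187.]); r=env.get_state()['ee_pos'][:2]-C; 
for t in np.arange(2,21,2):
    a=np.radians(-t); R=np.array([[np.cos(a),-np.sin(a)],[np.sin(a),np.cos(a)]]); print(t,((R@r-r)/500).round(4),round(-t/90,4))
E
```

```text
2 [-0.006   0.0041] -0.0222
4 [-0.0119  0.0083] -0.0444
6 [-0.0176  0.0128] -0.0667
8 [-0.0232  0.0174] -0.0889
10 [-0.0286  0.0223] -0.1111
12 [-0.0338  0.0273] -0.1333
14 [-0.0389  0.0325] -0.1556
16 [-0.0437  0.0379] -0.1778
18 [-0.0484  0.0435] -0.2
20 [-0.0529  0.0492] -0.2222
```

```bash
python3 -m jog '[[-0.006,0.0041,0,0,0,-0.022],[-0.0119,0.0083,0,0,0,-0.044],[-0.0176,0.0128,0,0,0,-0.067],[-0.0232,0.0174,0,0,0,-0.089],[-0.0286,0.0223,0,0,0,-0.111],[-0.0338,0.0273,0,0,0,-0.133],[-0.0389,0.0325,0,0,0,-0.156],[-0.0437,0.0379,0,0,0,-0.178],[-0.0484,0.0435,0,0,0,-0.2],[-0.0484,0.0435,0,0,0,-0.2]]'; python3 - <<'E'
from m import *
n='side'
im,d=snap(n,n+'6'); s=env.get_state(); print(s['ft_force'].round(2),s['ee_pos'].round(2))
x,y,w,h=(200,160,133,100)
cv2.imwrite(f'pics/{n}6c.png',cv2.resize(im[y:y+h,x:x+w],None,fx=5.9,fy=5.9,interpolation=cv2.INTER_CUBIC))
C=np.array([541,187.]);r=s['ee_pos'][:2]-C;print(np.hypot(*r),np.degrees(np.arctan2(r[1],r[0])))
for nm in('side',):
  for q in('r_lugol','r_stain_violet','r_vial_green','r_vial_amber'):
    print(q,[ (e['uv'],e['conf']) for e in spot_in(nm,q)[:1]])
E
```

```text
clock: 11.2
ee_pos: [460.1, 121.7, 41.9]
orientation: [-0.637, 0.305, -0.305, 0.638]
ft_force: [-0.7, -0.2, 4.8]
grip_width: -0.001
[-2.05 -0.69  4.58] [460.14 121.59  41.88]
104.00832614704596 -141.02876443760917
r_lugol [([274.4, 209.1], 0.72)]
r_stain_violet [([271.4, 227.5], 0.52)]
r_vial_green [([223.1, 227.4], 0.57)]
r_vial_amber [([233.5, 205.6], 0.64)]
```

View pics/side6c.png

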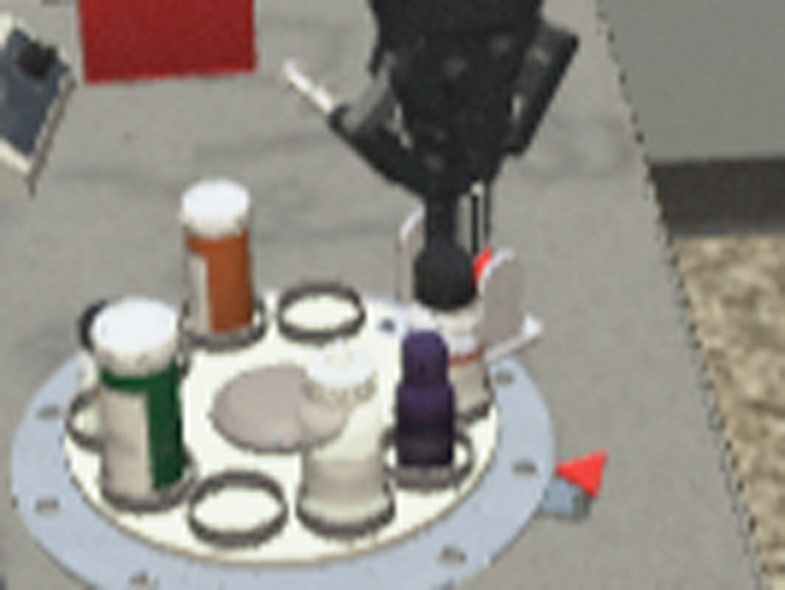

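```bash
python3 - <<'E'
from h import *
C=np.array([541,187.]); r=env.get_state()['ee_pos'][:2]-C; 
for t in [2,4,6,8,10,12,14,16,17.9]:
    a=np.radians(-t); R=np.array([[np.cos(a),-np.sin(a)],[np.sin(a),np.cos(a)]]); print(t,((R@r-r)/500).round(4),round(-t/90,4))
E
```

```text
2 [-0.0045  0.0057] -0.0222
4 [-0.0087  0.0116] -0.0444
6 [-0.0128  0.0176] -0.0667
8 [-0.0167  0.0237] -0.0889
10 [-0.0203  0.03  ] -0.1111
12 [-0.0237  0.0364] -0.1333
14 [-0.0269  0.043 ] -0.1556
16 [-0.0299  0.0496] -0.1778
17.9 [-0.0325  0.056 ] -0.1989
```

```bash
python3 -m jog '[[-0.0045,0.0057,0,0,0,-0.022],[-0.0087,0.0116,0,0,0,-0.044],[-0.0128,0.0176,0,0,0,-0.067],[-0.0167,0.0237,0,0,0,-0.089],[-0.0203,0.03,0,0,0,-0.111],[-0.0237,0.0364,0,0,0,-0.133],[-0.0269,0.043,0,0,0,-0.156],[-0.0299,0.0496,0,0,0,-0.178],[-0.0325,0.056,0,0,0,-0.199],[-0.0325,0.056,0,0,0,-0.199]]'; python3 - <<'E'
from m import *
n='side'
im,d=snap(n,n+'7'); s=env.get_state(); print(s['ft_force'].round(2),s['ee_pos'].round(2))
x,y,w,h=(200,160,133,100)
cv2.imwrite(f'pics/{n}7c.png',cv2.resize(im[y:y+h,x:x+w],None,fx=5.9,fy=5.9,interpolation=cv2.INTER_CUBIC))
C=np.array([541,187.]);r=s['ee_pos'][:2]-C;print(np.hypot(*r),np.degrees(np.arctan2(r[1],r[0])))
# turntable angle from white caps (amber top z=104, green top z=116), frames 0,6,7
for f in('side0','side6','side7'):
    im,P=cloud(n,f); hsv=cv2.cvtColor(im,cv2.COLOR_BGR2HSV)
    for nm,zt in(('amber',104),('green',116)):
        m=(hsv[...,1]<45)&(hsv[...,2]>150)&(abs(P[...,2]-zt)<5)&(np.hypot(P[...,0]-541,P[...,1]-187)<95)
        k,l,st,ce=cv2.connectedComponentsWithStats(m.astype(np.uint8))
        for i in range(1,k):
            if st[i,4]>25:
                q=plane(n,*ce[i],zt)[:2]-C; print(f,nm,st[i,4],ce[i].round(1),np.hypot(*q).round(1),np.degrees(np.arctan2(q[1],q[0])).round(1))
E
```

```text
clock: 12.7
ee_pos: [444.0, 149.6, 41.9]
orientation: [-0.582, 0.4, -0.4, 0.583]
ft_force: [-0.5, -0.3, 4.3]
grip_width: 0.003
[-1.67 -0.28  4.69] [444.01 149.43  41.84]
104.01237450937954 -158.8281268893309
side0 amber 79 [228.3 197.5] 67.5 -49.6
side0 amber 39 [265.4 223. ] 77.8 122.9
side0 green 126 [229.3 219.5] 72.7 57.6
side6 amber 78 [235.8 194.8] 67.0 -68.1
side6 amber 50 [257.4 225.9] 78.3 107.6
side6 green 121 [222.4 216.3] 72.6 40.7
side7 amber 75 [244.3 193.4] 67.3 -87.0
side7 amber 51 [247.7 227.1] 77.3 91.3
side7 green 119 [218.  211.7] 71.3 22.8
```

View pics/side7c.png

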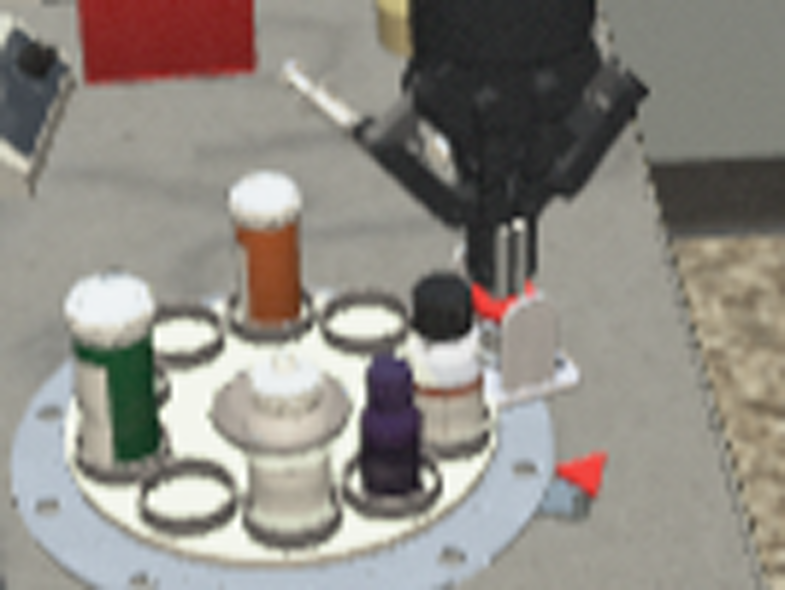

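```bash
python3 -m jog '[[0,0,0.002,0,0,0],[0,0,0.004,0,0,0],[0,0,0.006,0,0,0],[0,0,0.008,0,0,0],[0,0,0.01,0,0,0],[0,0,0.01,0,0,0],[0,0,0.01,0,0,0],[0,0,0.01,0,0,0],[0,0,0.01,0,0,0],[0,0,0.01,0,0,0]]'; python3 - <<'E'
from m import *
f=[]
for i in range(4):
    camera('side'); f.append(env.get_state()['ft_force'])
print(np.round(f,2),env.get_state()['ee_pos'])
E
```

```text
clock: 14.0
ee_pos: [444.0, 149.5, 46.8]
orientation: [-0.582, 0.4, -0.4, 0.583]
ft_force: [0.2, -0.3, 2.5]
grip_width: 0.004
[[-0.28 -1.33  3.3 ]
 [-0.62 -0.49  3.9 ]
 [-0.96 -2.    2.32]
 [-0.39 -1.16  3.01]] [444.02140803 149.45648367  46.84672048]
```

```bash
python3 -m jog '[[0,0,0.002,0,0,0],[0,0,0.004,0,0,0],[0,0,0.01,0,0,0],[0,0,0.03,0,0,0],[0,0,0.06,0,0,0],[0,0,0.1,0,0,0],[0,0,0.15,0,0,0],[0,0,0.2,0,0,0],[0,0,0.25,0,0,0],[0,0,0.3,0,0,0]]'; python3 -m jog '[[-0.02,-0.08,0,0,0,0],[-0.04,-0.16,0,0,0,0],[-0.08,-0.24,0,0,0,0],[-0.12,-0.32,0,0,0,0],[-0.16,-0.4,0,0,0,0],[-0.2,-0.46,0,0,0,0],[-0.24,-0.5,0,0,0,0],[-0.24,-0.5,0,0,0,0],[-0.24,-0.5,0,0,0,0],[-0.24,-0.5,0,0,0,0]]';  python3 - <<'E'
from m import *
C=np.array([541,187.])
for n,(x,y,w,h) in {'top':(160,110,133,100),'side':(200,160,133,100)}.items():
    im,d=snap(n,n+'8'); cv2.imwrite(f'pics/{n}8c.png',cv2.resize(im[y:y+h,x:x+w],None,fx=5.9,fy=5.9,interpolation=cv2.INTER_CUBIC))
    im,P=cloud(n,n+'8')
    m=red(im).astype(np.uint8); k,l,st,ce=cv2.connectedComponentsWithStats(m)
    for i in range(1,k):
        q=np.nanmedian(P[l==i],0)
        if st[i,4]>10 and np.hypot(q[0]-541,q[1]-187)<170:
            p=plane(n,*ce[i],78)[:2]-C; print(n,'red',st[i,4],q.round(1),np.hypot(*p).round(1),np.degrees(np.arctan2(p[1],p[0])).round(2))
E
```

```text
clock: 15.45
ee_pos: [443.9, 149.5, 198.8]
orientation: [-0.582, 0.4, -0.4, 0.584]
ft_force: [0.1, 0.5, -0.2]
grip_width: -0.004
clock: 16.7
ee_pos: [324.3, -100.0, 199.0]
orientation: [-0.582, 0.4, -0.4, 0.584]
ft_force: [0.7, 0.4, 0.6]
grip_width: 0.0
top red 69 [441.5 151.9  77.7] 105.3 -160.29
top red 22 [414.9 221.5  24.3] 129.6 166.58
side red 63 [445.2 152.9  78.4] 102.4 -160.3
side red 29 [415.5 221.   25.5] 151.7 139.13
```

View pics/side8c.png

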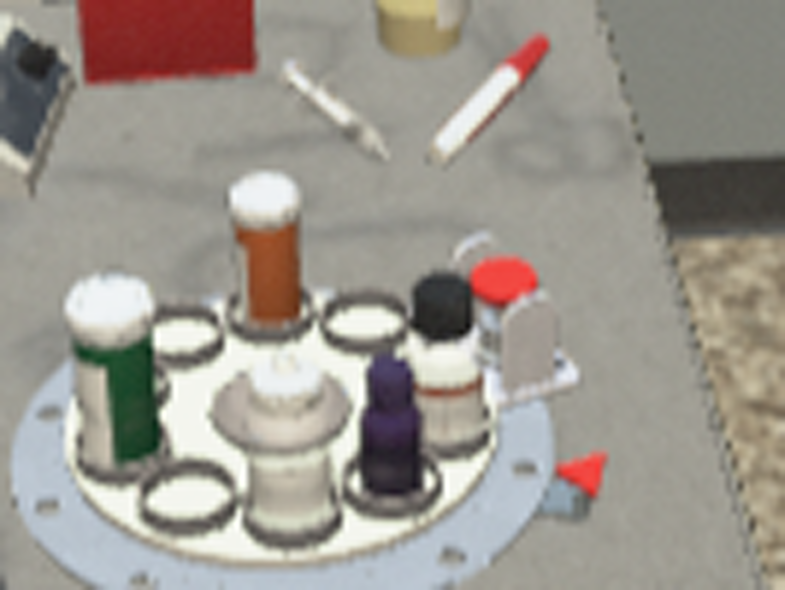

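View pics/top8c.png

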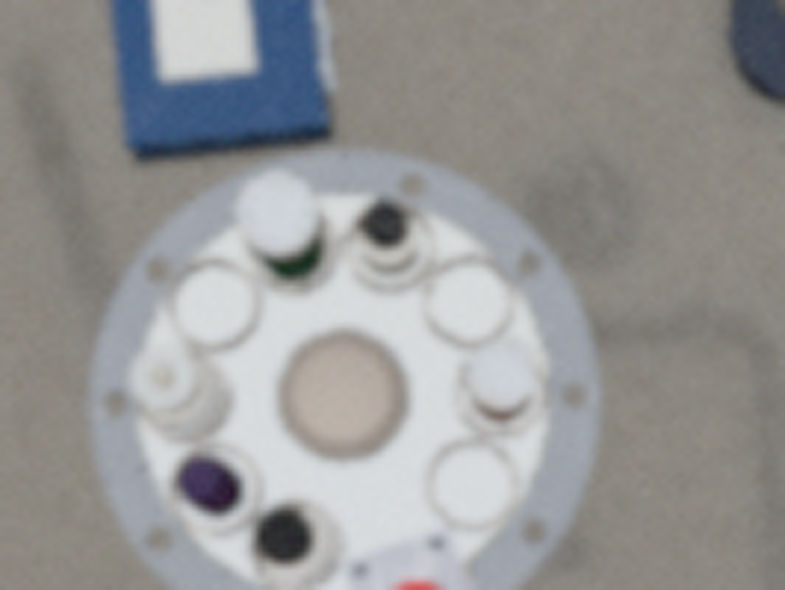

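```bash
python3 -c "
from station import env
print(env.hand_in())"
```

```text
the job is handed in; nothing more can be done
None
```

I pressed the plunger with the closed fingertips, about 7 mm down at about 5 N. Keeping it pressed, I turned the carousel one hole clockwise (−36°), which brought the iodine bottle to the red pointer. I then let the plunger up, moved the arm clear and handed the job in at about 17 s.

**Plunger:** As I eased off, the button pushed back with about 3 N, so its nose had gone into the hole. It then stood at 77.7 mm in the top camera and 78.4 mm in the side camera, against 77.5 and 78.4 mm before, so it is fully up.

**Iodine position:** The final pictures show the iodine bottle at the pointer. The other bottles are still in their collars, and the syringe, pen and cup look unmoved. I did not check the tubes in the tray again.

Two checks did not agree exactly:
- **Turn angle:** The cameras gave between 34.8° and 37.4° depending on what I measured (two bottle caps), and about 37° from the button, against 36° expected. I put this down to camera error and bottles loose in their collars.
- **Fingertip height:** The real fingertips were about 28 mm higher than the reported tool position. I therefore found the button by the force reading and the side camera instead of the reported height.

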